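# Start the bench timer against the vise

### The arm

A 7-joint arm with a two-finger parallel gripper is mounted at the origin on the work surface. World frame = base frame: x ahead of the robot, y to its left, z up, the work surface at z = 0. Lengths are in m, angles in rad, forces in N, time in s.
With the tool pointing down it reaches from about 0.425 to 0.925 m from the base axis. Payload 6.8 kg.
Tool frame: the origin (TCP) lies midway between the tips of the shut fingers; the grasp point (between the pads) lies 19 mm behind it; x points along the fingers, y is the direction in which the jaws open and shut, and the axes are right-handed (so a half turn about x gives the same grasp; the last joint's range is limited). The gripper opens to 85 mm and grips with 20 to 120 N. Pads are 22 mm wide; open, the fingers measure 114 mm over their backs; the gripper's body (76 mm by 85 mm) begins 54 mm behind the grasp point. The pads swing forward as they close: fully open they stand 13 mm farther back than shut.
Start: joints at [1.043, 0.477, 0.022, 1.555, -0.011, 1.109, -0.083], TCP at [0.275, -0.616, 0.231] pointing down, gripper open.
Joint ranges: [-2.96, 2.96], [-0.34, 2.1], [-1.41, 1.46], [0.24, 2.44], [-1.37, 4.51], [0.17, 1.92], [-2.96, 2.96]. Speed limits (rad/s): [2.39, 2.39, 3.14, 3.14, 3.14, 3.14, 3.14].

### API

Orientations are given as a rotation vector (axis times angle).
In Python, from bench import r, viewer, nets gives the robot as it stands.
- The arm moves only by the shell command python3 -m pendant 'ROWS' [FORCE]. ROWS is JSON, one flat list of numbers, 5 for each row, row after row: the finger opening in mm, from 0 to 85.4, then the shift along the tool's x, y, z in mm, then the turn about the tool's x in rad. A call has 1 to 20 rows; each row shifts and turns the commanded pose from where the row before left it, along the tool's axes as they then stand; what a row does not reach is not made up. A row lasts 1/8 s, in which the tool goes at most 62.5 mm and 10.7 degrees, less where a joint would pass 70% of its speed; a pose out of reach is approached as far as the arm can. A call with a gripper value outside its range is refused whole. The fingers move at their own pace and stop on an object; FORCE is the grip in N (left out, the last holds). Time passes only in rows, so rows that do not move let the fingers close. It gives the time, the measured TCP pose, the force and the opening at its end, in the units of the state.
- r.get_obs(): the state, without advancing time (a new reading comes with each control period).
- viewer.grab_frame(name): name is "side" or "top" or "wrist"; returns (picture, depth): 400x640x3 uint8, red, green, blue; 400x640 float32, m along the optical axis (not along the pixel's ray), 0 where there is no reading.
- viewer.calibration(name): a dict with "mtx" (3x3 intrinsics, pixels), "distortion" ([k1, k2, p1, p2, k3] as OpenCV has them; the pictures are not rectified), "world_to_cam" (4x4, takes a point from world to camera coordinates). Camera axes: x right, y up, looking along -z (the intrinsics and any distortion apply to the point x, -y, -z); pixel columns grow to the right and rows downward; lengths in m; the calibration is good to about 2 mm. A picture is of the moment at which its call begins: read the wrist's pose just before it. calibration takes no time and is no camera call; for the wrist camera it gives the pose at the moment of the call.
- r.hand_in(): hands the job in, once; it reports no verdict.
Trained networks look in the newest picture that a camera, given by its name, has taken for a name from the list of things; names that differ only in an ending like _2 or _b are one class to them, and where a whole thing is asked for, a point or a joint stands for the part that bears it (a point fixed in the world has none). Each returns a list of dicts, best first, with "score" (0 to 1); they miss things now and then, are a little off and sometimes report something else, mostly with a low value. They report only what shows in the picture. A call takes as long as a camera call. They do not tell look-alikes from the thing itself.
- nets.look_for(name, camera): "location" ([x, y, z] in m, in world coordinates, good to about 4 mm: the middle of the surface that is visible of it).
- nets.silhouettes(name, camera): "mask" (400x640 bool, what is visible of it).
The state is a dict: "clock": time; "joints": joint angles; "qvel": joint speeds; "tau": joint torques, N m; "tcp_pos": TCP position; "orientation": TCP orientation; "contact_force": force on the tool from outside, world axes, zero at the start; "moment": the same for the moment, N m; "grip_width": finger opening in m.
Only numpy, scipy, OpenCV 4.12 (cv2) and the standard library are available. Lean on these libraries where they do the work, as an engineer would, in place of code of your own. Each camera call takes 0.05 s, during which the arm holds its last target. There are 200 camera calls.

### The job

Start the bench timer for the next wax seal: it is too light to be pressed where it lies, so set it flat on the shelf with its plain end squarely against the middle of the flat front of the bolted vise's foot, and push the big round plunger on its other end fully in against that stop, holding it in for about half a second. Then let the plunger spring back and leave the timer lying there against the vise. Do not disturb the smaller humidity meter, which is made of the same grey plastic.

Things in the scene. Friction and masses are not known exactly. Their poses are not given: they have to be found in the camera images.
- timer_mid (a point): Centre of the loose bench timer, 17 mm above its underside: a grey plastic box 100 mm long (x), 52 mm wide (y), 34 mm high (z up), about 0.18 kg, lying flat, display on top. From the middle of its -x end, at this height, a round steel plunger 24 mm across stands out 14 mm: its flat face lies 64 mm from this point along -x. The +x end is plain and flat.
- plunger (a joint): Travel of the timer's plunger along the timer's +x axis: 0 m out, 0.006 m fully in. A spring pushes back with 3.6 N at the start of the travel and 7.2 N fully in, and returns it; the loose timer itself slides on the shelf at about 1 to 3 N.
- vise_stop (a point): Small green vise bolted to the shelf. This point is at shelf height below the middle of its foot's flat upright front, the stop, 100 mm wide (y), 44 mm high. Axes level, x into the vise: the timer belongs on the -x side with its x along this x; home, its centre is 50 mm from here along -x. The jaws, 90 mm high, start 19 mm behind the front, the 10 mm thick flange 15 mm behind it.
- meter_mid (a point): Centre of the humidity meter, to be left alone: a loose grey plastic box 80 mm long (x), 46 mm wide (y) and 24 mm high, half-way up, with a thin 8 mm steel probe standing out 28 mm from its -x end and no plunger.
There are look-alikes about, which are no part of the job. What is shaped like the part that bears vise_stop but yellow is not meant.

How it is judged:
By the outcome, as a careful person would: the job done as asked, in the order asked, and still so for the second after the job is handed in, with the robot touching nothing.
It also fails if it takes over 51 s, if anything falls off the work surface, if the arm or the gripper's body presses on something with over 40 N, if the wrist force passes 120 N, or if a joint passes its speed limit or range.

## Working session

There is one attempt and no reset: what is moved stays moved. The work goes in short steps, Python scripts to look and compute and a shell command to move; the robot and the scene stay as the last step left them, time stands still between calls to the robot, and variables do not carry over. Pictures are saved under pics/ and viewed, about 8 in all and at most 12, crops included, and the job is handed in when it is done.

```bash
mkdir -p pics; cat > h.py <<'E'
from bench import r, viewer, nets
import numpy as np, cv2
def grab(n,fn=None):
    c=viewer.calibration(n); p,d=viewer.grab_frame(n)
    if fn: cv2.imwrite('pics/'+fn,p[:,:,::-1])
    return p,d,c
def world(d,c,mask=None):
    v,u=np.nonzero((d>0)&(mask if mask is not None else True))
    z=d[v,u]; q=cv2.undistortPoints(np.c_[u,v].astype(float).reshape(-1,1,2),np.array(c['mtx']),np.array(c['distortion']))[:,0]
    P=np.c_[q[:,0]*z,-q[:,1]*z,-z,np.ones(len(z))]
    return (P@np.linalg.inv(np.array(c['world_to_cam'])).T)[:,:3],u,v
def proj(X,c):
    X=np.atleast_2d(X); P=(np.c_[X,np.ones(len(X))]@np.array(c['world_to_cam']).T)[:,:3]*[1,-1,-1]
    return cv2.projectPoints(P,np.zeros(3),np.zeros(3),np.array(c['mtx']),np.array(c['distortion']))[0][:,0]
E
python3 - <<'E'
from h import *
o=r.get_obs(); print(o['clock'],o['tcp_pos'],o['orientation'],o['contact_force'],o['grip_width'])
ims=[]
for n in('top','side'):
    p,d,c=grab(n,n+'0.png'); ims.append(p)
    for k in('timer_mid','vise_stop','meter_mid','plunger'):
        try:
            for a in nets.look_for(k,n): print(n,k,np.round(a['location'],3),round(a['score'],2),proj(a['location'],c).round()[0])
        except Exception as e: print(n,k,e)
cv2.imwrite('pics/both.png',cv2.resize(np.vstack(ims)[:,:,::-1],(480,600)))
E
```

```text
0.0 [ 0.27488603 -0.61582942  0.23029972] [ 1.99007794  0.42591135 -1.99107598] [-0.26057222 -0.10107505  0.8036783 ] 0.08534187411144445
top timer_mid [ 0.531 -0.096  0.033] 0.94 [357. 187.]
top vise_stop [0.372 0.175 0.038] 0.88 [243. 256.]
top vise_stop [0.554 0.263 0.043] 0.56 [207. 180.]
top meter_mid [ 0.539 -0.299  0.022] 0.63 [440. 183.]
side timer_mid [ 0.532 -0.112  0.036] 0.98 [333. 227.]
side vise_stop [0.381 0.162 0.044] 0.83 [264. 122.]
side vise_stop [0.561 0.25  0.043] 0.75 [343.  98.]
side meter_mid [ 0.542 -0.304  0.025] 0.71 [341. 331.]
side plunger [ 0.549 -0.152  0.021] 0.61 [342. 250.]
```

View pics/top0.png

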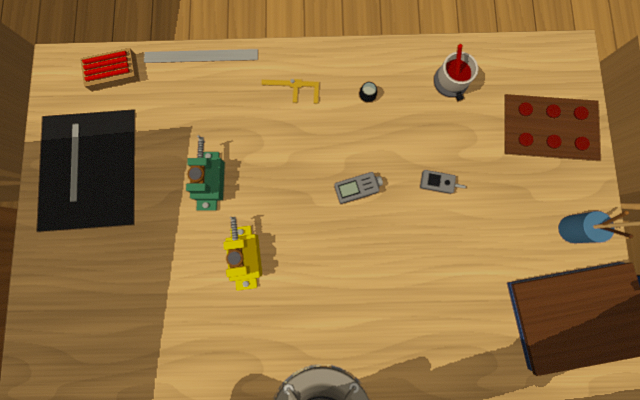

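View pics/side0.png

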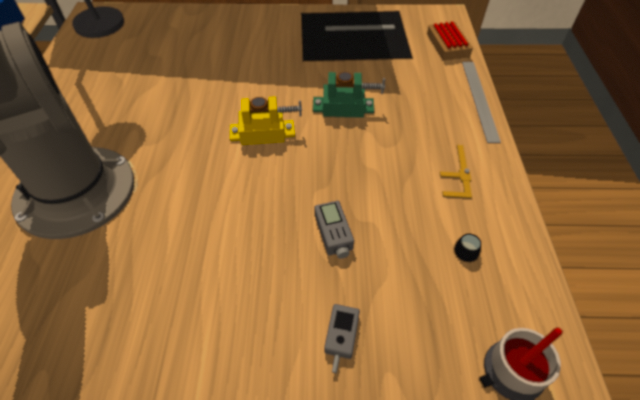

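Top view: the timer is at (358,187), with a wide round plunger on its right end. The meter at (440,182) has a thin probe, so it isn't the one. There are two vises: green at (207,180), which is the one meant, and the yellow look-alike at (243,258). Next I'll confirm with a crop and measure the poses.

```bash
python3 - <<'E'
from h import *
ims=[]
for n,bx in(('top',(150,450,130,230)),('side',(290,390,60,360))):
    p,d,c=grab(n)
    for k,near in(('timer_mid',(.531,-.1)),('vise_stop',(.557,.256))):
        for a in nets.silhouettes(k,n):
            m=np.array(a['mask']); W,u,v=world(d,c,m)
            if len(W)<20 or np.hypot(*(np.median(W[:,:2],0)-near))>.06: continue
            np.save(f'{n}_{k}.npy',W)
            if k=='timer_mid':
                T=W[(W[:,2]>.027)&(W[:,2]<.042)]
                rc=cv2.minAreaRect((T[:,:2]*1000).astype(np.float32)); print(n,k,len(W),len(T),np.median(T[:,2]),rc)
            else:
                print(n,k,len(W),np.percentile(W,[1,50,99],axis=0).round(3).tolist())
                F=W[(W[:,2]>.006)&(W[:,2]<.04)]
                # front: min y per x bin
                for x in np.arange(.48,.64,.01):
                    s=F[(abs(F[:,0]-x)<.005)]
                    if len(s)>3: print('  x%.2f'%x,np.percentile(s[:,1],[5,25,50]).round(4),len(s))
    if n=='top': cv2.imwrite('pics/crop.png',cv2.resize(p[130:230,150:470,::-1],None,fx=2.5,fy=2.5,interpolation=2))
E
```

```text
top timer_mid 1034 922 0.03496943464804364 ((532.984375, -100.23501586914062), (52.31481170654297, 113.81869506835938), 16.084531784057617)
top vise_stop 2016 [[0.488, 0.231, 0.0], [0.556, 0.261, 0.046], [0.649, 0.321, 0.092]]
  x0.49 [0.2503 0.2604 0.2713] 75
  x0.50 [0.2494 0.259  0.27  ] 79
  x0.51 [0.2334 0.2498 0.2666] 104
  x0.52 [0.2323 0.2325 0.2327] 16
  x0.53 [0.2317 0.2321 0.2325] 16
  x0.54 [0.2314 0.2319 0.2322] 17
  x0.55 [0.2314 0.2318 0.232 ] 19
  x0.56 [0.2309 0.2312 0.2314] 14
  x0.57 [0.2308 0.2308 0.2312] 17
  x0.58 [0.2306 0.231  0.2314] 15
  x0.59 [0.2302 0.2305 0.2307] 17
  x0.60 [0.2301 0.2304 0.2307] 15
  x0.61 [0.2305 0.2306 0.2307] 5
  x0.62 [0.2466 0.2536 0.2623] 43
  x0.63 [0.2461 0.2538 0.2634] 52
side timer_mid 1599 1272 0.033929490430951614 ((534.1303100585938, -104.05543518066406), (51.69611358642578, 114.16331481933594), 15.639314651489258)
side vise_stop 2185 [[0.492, 0.227, -0.001], [0.566, 0.251, 0.043], [0.648, 0.336, 0.089]]
  x0.49 [0.2465 0.255  0.2654] 36
  x0.50 [0.2468 0.2561 0.2642] 55
  x0.51 [0.2309 0.2463 0.2633] 52
  x0.52 [0.2293 0.2305 0.2315] 44
  x0.53 [0.2286 0.23   0.2308] 54
  x0.54 [0.2284 0.23   0.2308] 47
  x0.55 [0.2278 0.2291 0.2301] 46
  x0.56 [0.2283 0.2291 0.2303] 49
  x0.57 [0.2279 0.2289 0.2298] 50
  x0.58 [0.2274 0.2284 0.229 ] 46
  x0.59 [0.2271 0.2281 0.2298] 50
  x0.60 [0.2267 0.2277 0.2289] 46
  x0.61 [0.2273 0.2282 0.2294] 30
  x0.62 [0.2445 0.254  0.2612] 54
  x0.63 [0.2423 0.2498 0.2623] 50
  x0.64 [0.2663 0.2709 0.2751] 4
```

View pics/crop.png

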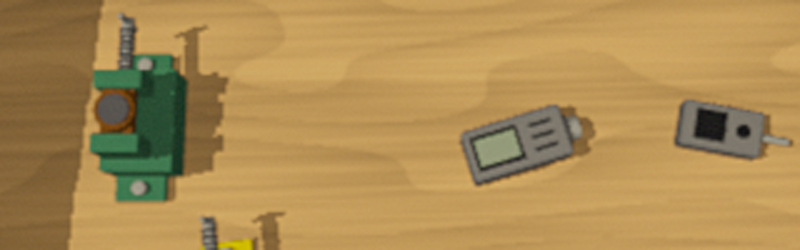

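```bash
cat >> h.py <<'E'
from scipy.spatial.transform import Rotation as Ro
def go(target,yaw_y=None):
    "shift in tool axes (mm) to target and turn bringing tool y to world yaw (deg)"
    o=r.get_obs(); M=Ro.from_rotvec(o['orientation']).as_matrix()
    print('t',round(o['clock'],2),'tcp',np.round(o['tcp_pos'],4),'x',M[:,0].round(3),'yyaw',np.degrees(np.arctan2(M[1,1],M[0,1])).round(2),'F',np.round(o['contact_force'],1),'w',round(o['grip_width'],4),'j7',round(o['joints'][6],2))
    s=M.T@(np.array(target)-o['tcp_pos'])*1000
    if yaw_y is not None:
        a=np.radians(yaw_y-np.degrees(np.arctan2(M[1,1],M[0,1])));a=(a+np.pi/2)%np.pi-np.pi/2
        M2=M@Ro.from_rotvec([-a,0,0]).as_matrix()
        print('turn about x',round(-a,4),'; shift after turn',(M2.T@(np.array(target)-o['tcp_pos'])*1000).round(1))
    print('shift now',s.round(1))
E
python3 -c "
from h import *
go([.5316,-.095,.16],16)"
```

```text
t 0.8 tcp [ 0.2751 -0.6164  0.2313] x [ 0. -0. -1.] yyaw -65.95 F [ 0.   0.2 -0.2] w 0.0853 j7 -0.08
turn about x -1.4303 ; shift after turn [  71.3  390.3 -430.5]
shift now [  71.3 -371.6 -446.7]
```

```bash
python3 -m pendant '[85,0,-27,-32,0, 85,0,-27,-32,0, 85,0,-27,-32,0, 85,0,-27,-32,0, 85,0,-27,-32,0, 85,0,-27,-32,0, 85,0,-27,-32,0, 85,0,-27,-32,0, 85,0,-27,-32,0, 85,0,-27,-32,0, 85,0,-27,-32,0, 85,0,-27,-32,0, 85,0,-27,-32,0, 85,0,-20,-31,0, 85,0,0,0,0]' 60
python3 -c "
from h import *
go([.5316,-.095,.16],16)"
```

```text
clock: 2.68
tcp_pos: [0.5336, -0.092, 0.2315]
orientation: [1.989, 0.43, -1.985]
contact_force: [0.2, -0.5, 0.4]
grip_width: 0.0853
t 2.67 tcp [ 0.5336 -0.092   0.2315] x [ 0.001  0.001 -1.   ] yyaw -65.63 F [ 0.2 -0.5  0.4] w 0.0853 j7 -1.17
turn about x -1.4248 ; shift after turn [71.5 -2.8  2.5]
shift now [71.5  2.   3.2]
```

```bash
python3 -m pendant '[85,5,0,0,-0.159, 85,10,0,0,-0.159, 85,10,0,0,-0.159, 85,10,0,0,-0.159, 85,10,0,0,-0.159, 85,10,0,0,-0.159, 85,10,0,0,-0.159, 85,5,0,0,-0.159, 85,0,0,0,-0.159, 85,0,0,0,0]'
python3 - <<'E'
from h import *
go([.5316,-.095,.16],16)
p,d,c=grab('wrist','w1.png')
for a in nets.silhouettes('timer_mid','wrist')[:2]:
    W,u,v=world(d,c,np.array(a['mask'])); T=W[(W[:,2]>.028)&(W[:,2]<.042)]
    print(a['score'],len(W),len(T),np.median(T[:,2]),cv2.minAreaRect((T[:,:2]*1000).astype(np.float32)))
    B=T[T[:,2]>.031]; print(len(B),cv2.minAreaRect((B[:,:2]*1000).astype(np.float32)))
E
```

```text
clock: 3.92
tcp_pos: [0.5317, -0.0966, 0.1612]
orientation: [1.002, 1.328, -1.003]
contact_force: [0.3, 0.2, 0.0]
grip_width: 0.085
t 3.92 tcp [ 0.5317 -0.0966  0.1612] x [-0. -0. -1.] yyaw 15.87 F [0.3 0.2 0. ] w 0.085 j7 0.13
turn about x -0.0022 ; shift after turn [ 1.2  0.3 -1.6]
shift now [ 1.2  0.3 -1.6]
0.66 7375 7063 0.0347285068014726 ((532.7294311523438, -102.99089050292969), (52.11119079589844, 113.92829132080078), 15.870359420776367)
6842 ((531.2089233398438, -97.75248718261719), (51.67068862915039, 103.01213073730469), 15.895954132080078)
```

View pics/w1.png

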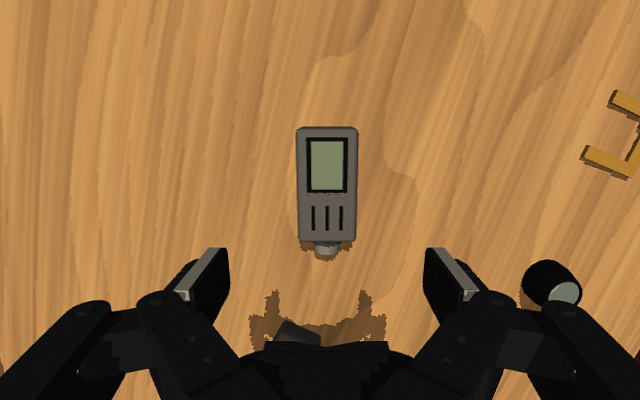

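```bash
python3 -m pendant '[85,25,0,0,0, 85,30,0,0,0, 85,30,0,0,0, 85,30,0,0,0, 85,25,0,0,0, 85,12,0,0,0, 85,0,0,0,0, 45,0,0,0,0, 45,0,0,0,0, 45,0,0,0,0, 45,0,0,0,0, 45,0,0,0,0, 45,0,0,0,0, 45,0,0,0,0, 45,0,0,0,0]' 30
python3 -m pendant '[45,-10,0,0,0, 45,-10,0,0,0, 45,-5,0,0,0, 45,0,0,0,0]'
python3 - <<'E'
from h import *
go([.562,.13,.036],-1.3)
p,d,c=grab('wrist','w2.png')
for a in nets.silhouettes('timer_mid','wrist')[:1]:
    W,u,v=world(d,c,np.array(a['mask'])); z=np.percentile(W[:,2],80); B=W[abs(W[:,2]-z)<.005]
    print(len(B),z,cv2.minAreaRect((B[:,:2]*1000).astype(np.float32)))
E
```

```text
clock: 5.9
tcp_pos: [0.5329, -0.0956, 0.0104]
orientation: [1.001, 1.327, -1.0]
contact_force: [-0.5, -0.3, 7.0]
grip_width: 0.0512
clock: 6.4
tcp_pos: [0.5324, -0.0955, 0.0348]
orientation: [1.001, 1.328, -1.0]
contact_force: [0.6, 0.7, -1.8]
grip_width: 0.0511
t 6.4 tcp [ 0.5324 -0.0955  0.0348] x [ 0.001 -0.    -1.   ] yyaw 16.03 F [ 0.6  0.7 -1.8] w 0.0511 j7 0.01
turn about x 0.3025 ; shift after turn [  -1.2   24.5 -226.1]
shift now [  -1.2   90.8 -208.6]
23365 0.06083967460162878 ((529.19970703125, -87.58108520507812), (51.28120803833008, 82.94168090820312), 16.063831329345703)
```

View pics/w2.png

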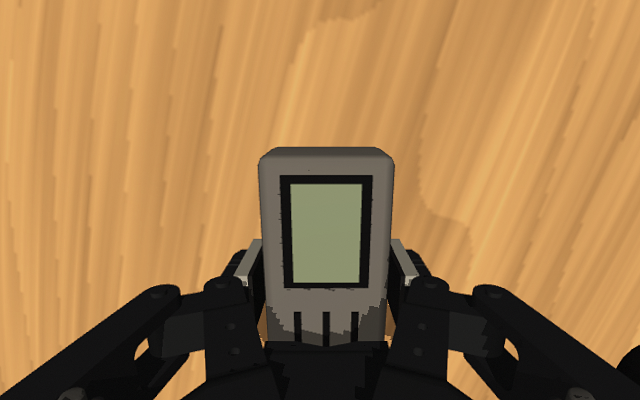

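```bash
python3 -m pendant '[45,0,0,0,0.151, 45,0,0,0,0.1515, 45,0,3,-20,0, 45,0,3,-32,0, 45,0,3,-34,0, 45,0,3,-34,0, 45,0,3,-34,0, 45,0,3,-34,0, 45,0,3,-32,0, 45,0,3,-24,0, 45,0,0,-12,0, 45,0,0,0,0, 45,0,0,0,0]'
cat > gap.py <<'E'
from h import *
import sys
p,d,c=grab('wrist',sys.argv[1])
for a in nets.silhouettes('timer_mid','wrist')[:1]:
    W,u,v=world(d,c,np.array(a['mask'])); z=np.percentile(W[:,2],80); B=W[abs(W[:,2]-z)<.003]
    print('timer',len(B),z,cv2.minAreaRect((B[:,:2]*1000).astype(np.float32)))
for a in nets.silhouettes('vise_stop','wrist')[:2]:
    W,u,v=world(d,c,np.array(a['mask'])); B=W[(abs(W[:,2]-.044)<.003)]
    if len(B)<50: continue
    pc=np.percentile(B[:,0],[0.5,99.5]); print('vise',a['score'],len(B),np.median(W,0).round(3),'top x range',pc,'ymin',np.percentile(B[:,1],1))
    xs,ys=[],[]
    for x in np.arange(pc[0]+.005,pc[1]-.004,.004):
        s=B[abs(B[:,0]-x)<.002,1]
        if len(s)>4: xs.append(x);ys.append(np.percentile(s,3))
    xs,ys=map(np.array,(xs,ys)); k=abs(ys-np.median(ys))<.005
    f=np.polyfit(xs[k],ys[k],1); print('front edge slope deg',np.degrees(np.arctan(f[0])),'y at .5625',np.polyval(f,.5625), 'res',np.std(ys[k]-np.polyval(f,xs[k])))
    i=(abs(W[:,2]-.044)<.003)&(W[:,1]<np.polyval(f,W[:,0])+.012); print('front strip x',np.percentile(W[i,0],[.5,99.5]))
go([.5625,.16,.035],-1.3)
E
python3 gap.py w3.png
```

```text
clock: 8.12
tcp_pos: [0.5617, 0.1583, 0.034]
orientation: [1.226, 1.197, -1.228]
contact_force: [0.1, -0.5, -0.9]
grip_width: 0.0515
timer 21391 0.0599779360633972 ((561.0343627929688, 166.17449951171875), (82.046142578125, 49.576393127441406), 88.637451171875)
vise 0.9 2362 [0.423 0.191 0.029] top x range [0.40228105 0.46233642] ymin 0.1461711009341709
front edge slope deg 5.890283363835938 y at .5625 0.16248209974229272 res 0.00027443719630829133
front strip x [0.40178296 0.42429853]
vise 0.65 18972 [0.561 0.249 0.044] top x range [0.51127089 0.60902381] ymin 0.2314645619603225
front edge slope deg -1.4785608074729306 y at .5625 0.23226806530209737 res 0.00024219701576206593
front strip x [0.51115444 0.60871758]
t 8.28 tcp [0.5619 0.1585 0.0342] x [-0.    -0.001 -1.   ] yyaw -1.39 F [ 0.1 -0.  -2.3] w 0.0515 j7 -0.68
turn about x -0.0015 ; shift after turn [-0.8  0.6 -1.5]
shift now [-0.8  0.6 -1.5]
```

View pics/w3.png

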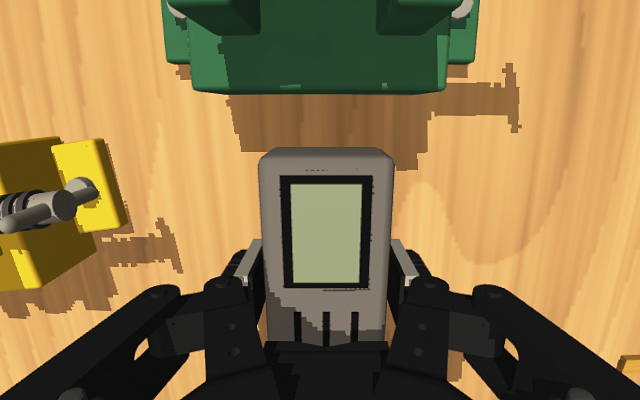

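```bash
python3 -m pendant '[45,8,-2.5,-5,0, 45,10,0,-5,0, 45,4.5,0,-4,0, 45,0,0,-4,0, 45,0,0,0,0]'
python3 gap.py w4.png
```

```text
clock: 8.9
tcp_pos: [0.5598, 0.1789, 0.0119]
orientation: [1.226, 1.199, -1.225]
contact_force: [-0.2, 0.6, -0.9]
grip_width: 0.0516
timer 21392 0.03785767691260642 ((559.1705932617188, 187.0052947998047), (82.05674743652344, 49.683597564697266), 88.7161636352539)
vise 0.77 884 [0.425 0.191 0.017] top x range [0.41552842 0.46277794] ymin 0.14704562439354724
front edge slope deg -1.6723588440221624 y at .5625 0.14381247094709576 res 1.3877787807814457e-17
front strip x [0.41535596 0.42505894]
vise 0.57 22221 [0.564 0.256 0.068] top x range [0.5115307  0.60850564] ymin 0.23178563606529973
front edge slope deg -1.6064587000360728 y at .5625 0.2326182776725231 res 0.00030147155229074085
front strip x [0.51145197 0.60829498]
t 9.05 tcp [0.5599 0.178  0.012 ] x [ 0.  0. -1.] yyaw -1.29 F [-0.5  0.4 -2.3] w 0.0515 j7 -0.72
turn about x 0.0001 ; shift after turn [-23.    3.   17.9]
shift now [-23.    3.   17.9]
```

```bash
python3 -m pendant '[45,1,0,0,0.004, 45,0,0,-1,0, 45,0,0,-1,0, 45,0,0,-0.7,0, 45,0,0,0,0]'; python3 -m pendant '[45,0,0,-0.7,0, 45,0,0,0,0]'; python3 -m pendant '[45,0,0,-0.7,0, 45,0,0,0,0]'
```

```text
clock: 9.68
tcp_pos: [0.5599, 0.1808, 0.0108]
orientation: [1.229, 1.197, -1.229]
contact_force: [-1.1, 0.6, -1.7]
grip_width: 0.0515
clock: 9.93
tcp_pos: [0.5599, 0.1815, 0.0108]
orientation: [1.229, 1.197, -1.229]
contact_force: [0.2, 0.0, -1.2]
grip_width: 0.0516
clock: 10.18
tcp_pos: [0.5599, 0.1819, 0.0108]
orientation: [1.229, 1.196, -1.229]
contact_force: [0.0, -0.1, -1.3]
grip_width: 0.0513
```

```bash
python3 -m pendant '[45,0.5,0,-0.8,0, 45,0,0,0,0]'; python3 -m pendant '[45,0,0,-0.8,0, 45,0,0,0,0]'; python3 -m pendant '[45,0,0,-0.8,0, 45,0,0,0,0]'
```

```text
clock: 10.42
tcp_pos: [0.5599, 0.1819, 0.0105]
orientation: [1.228, 1.195, -1.23]
contact_force: [-1.0, -5.5, 4.2]
grip_width: 0.0517
clock: 10.68
tcp_pos: [0.5599, 0.1819, 0.0104]
orientation: [1.227, 1.195, -1.231]
contact_force: [-1.6, -6.4, 5.1]
grip_width: 0.0515
clock: 10.92
tcp_pos: [0.5599, 0.1819, 0.0104]
orientation: [1.227, 1.194, -1.232]
contact_force: [-1.4, -7.7, 6.8]
grip_width: 0.0511
```

```bash
python3 -m pendant '[52,0,0,0,0, 60,0,0,0,0, 85,0,0,0,0, 85,0,0,0,0, 85,0,0,0,0, 85,-10,0,0,0, 85,-30,0,0,0, 85,-35,0,0,0, 85,-35,0,10,0, 85,-10,0,30,0, 0,0,0,35,0, 0,0,0,30,0, 0,0,0,0,0, 0,0,0,0,0]'
python3 - <<'E'
from h import *
for n in('wrist','top'):
    p,d,c=grab(n,n+'5.png')
    for a in nets.silhouettes('timer_mid',n)[:2]:
        W,u,v=world(d,c,np.array(a['mask'])); B=W[abs(W[:,2]-.0345)<.0035]
        print(n,a['score'],len(B),cv2.minAreaRect((B[:,:2]*1000).astype(np.float32)))
go([.5584,.095,.006],-1.45)
E
```

```text
clock: 12.68
tcp_pos: [0.5573, 0.0803, 0.1309]
orientation: [1.229, 1.197, -1.227]
contact_force: [-0.6, 0.4, 0.2]
grip_width: 0.0118
wrist 0.59 9531 ((558.852783203125, 172.96534729003906), (88.15919494628906, 51.95774459838867), 88.60905456542969)
t 12.88 tcp [0.5571 0.0808 0.1305] x [ 0.     0.001 -1.   ] yyaw -1.42 F [-0.2  0.3 -0.1] w 0.0001 j7 -0.48
turn about x 0.0006 ; shift after turn [124.5   0.9 -14.2]
shift now [124.5   0.9 -14.2]
```

View pics/wrist5.png

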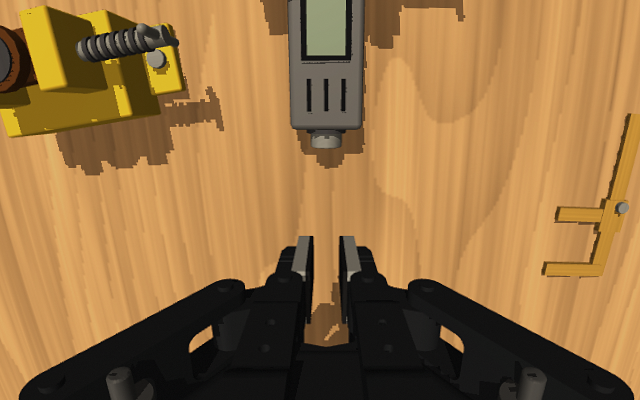

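```bash
python3 -m pendant '[0,30,0,0,0, 0,35,0,0,0, 0,35,0,0,0, 0,18,0,0,0, 0,6,0,-3,0, 0,0,0,-8,0, 0,0,0,-8,0, 0,0,0,0,0]'
python3 -m pendant '[0,0,0,-3,0, 0,0,0,0,0]'; python3 -m pendant '[0,0,0,-2,0, 0,0,0,0,0]'
```

```text
clock: 13.88
tcp_pos: [0.5583, 0.1001, 0.0073]
orientation: [1.229, 1.197, -1.226]
contact_force: [0.5, 0.2, -0.4]
grip_width: 0.0004
clock: 14.12
tcp_pos: [0.5579, 0.1016, 0.0065]
orientation: [1.229, 1.196, -1.228]
contact_force: [0.2, 0.9, 0.2]
grip_width: 0.0001
clock: 14.38
tcp_pos: [0.5578, 0.1036, 0.0063]
orientation: [1.229, 1.197, -1.229]
contact_force: [0.1, -0.1, 0.9]
grip_width: 0.0001
```

```bash
for i in 1; do :; done; python3 -m pendant '[0,0,0,-1.5,0, 0,0,0,0,0]'; python3 -m pendant '[0,0,0,-1.5,0, 0,0,0,0,0]'; python3 -m pendant '[0,0,0,-1.5,0, 0,0,0,0,0]'
```

```text
clock: 14.62
tcp_pos: [0.5578, 0.1052, 0.0063]
orientation: [1.229, 1.197, -1.229]
contact_force: [0.4, 0.4, -0.2]
grip_width: -0.0002
clock: 14.88
tcp_pos: [0.5579, 0.1067, 0.0063]
orientation: [1.229, 1.197, -1.228]
contact_force: [-0.2, -0.3, -0.4]
grip_width: -0.0002
clock: 15.12
tcp_pos: [0.5579, 0.1069, 0.0063]
orientation: [1.228, 1.195, -1.23]
contact_force: [-0.8, -4.3, 1.3]
grip_width: 0.0001
```

```bash
python3 -m pendant '[0,0,0,-2.5,0, 0,0,0,-2.5,0]';  python3 -m pendant '[0,0,0,-2.5,0, 0,0,0,-2.5,0]'
```

```text
clock: 15.38
tcp_pos: [0.558, 0.1119, 0.0063]
orientation: [1.228, 1.195, -1.23]
contact_force: [-1.0, -6.9, 3.2]
grip_width: -0.0
clock: 15.62
tcp_pos: [0.558, 0.113, 0.0062]
orientation: [1.225, 1.192, -1.235]
contact_force: [-2.0, -17.2, 8.8]
grip_width: 0.0
```

```bash
python3 -m pendant '[0,0,0,0,0, 0,0,0,0,0, 0,0,0,0,0, 0,0,0,0,0]';  python3 -m pendant '[0,0,0,4,0, 0,0,0,4,0, 0,0,0,4,0, 0,0,0,10,0, 0,0,0,15,0, 0,-30,0,20,0, 0,-40,0,10,0, 0,-40,0,0,0, 0,0,0,0,0]'
python3 - <<'E'
from h import *
for n in('wrist','side'):
    p,d,c=grab(n,n+'6.png')
    for a in nets.silhouettes('timer_mid',n)[:2]:
        W,u,v=world(d,c,np.array(a['mask'])); B=W[abs(W[:,2]-.034)<.003]
        print(n,a['score'],len(B),cv2.minAreaRect((B[:,:2]*1000).astype(np.float32)))
    if n=='side':
        q=proj([.558,.19,.03],c)[0].astype(int); cv2.imwrite('pics/s6c.png',cv2.resize(p[max(0,q[1]-70):q[1]+70,q[0]-90:q[0]+90,::-1],None,fx=4,fy=4,interpolation=2))
        for k in('meter_mid','plunger'):print(k,[(np.round(a['location'],3),round(a['score'],2)) for a in nets.look_for(k,n)])
go([.55,.05,.15])
E
```

```text
clock: 16.12
tcp_pos: [0.558, 0.1129, 0.0063]
orientation: [1.226, 1.192, -1.235]
contact_force: [-0.5, -13.3, 7.6]
grip_width: -0.0001
clock: 17.25
tcp_pos: [0.5587, 0.0507, 0.1195]
orientation: [1.233, 1.192, -1.224]
contact_force: [-0.1, -0.3, -1.9]
grip_width: -0.0002
wrist 0.91 6769 ((558.5191040039062, 156.363525390625), (55.215248107910156, 52.031654357910156), 88.7146224975586)
side 0.84 124 ((560.0628051757812, 149.1464385986328), (49.59492111206055, 49.36331558227539), 88.74047088623047)
meter_mid [(array([ 0.539, -0.308,  0.02 ]), 0.68)]
plunger [(array([0.558, 0.118, 0.021]), 0.39)]
t 17.55 tcp [0.5556 0.0509 0.1151] x [-0.002 -0.    -1.   ] yyaw -1.51 F [ 0.2  0.2 -0.2] w 0.0004 j7 -0.44
shift now [-34.9  -5.6   1. ]
```

View pics/s6c.png

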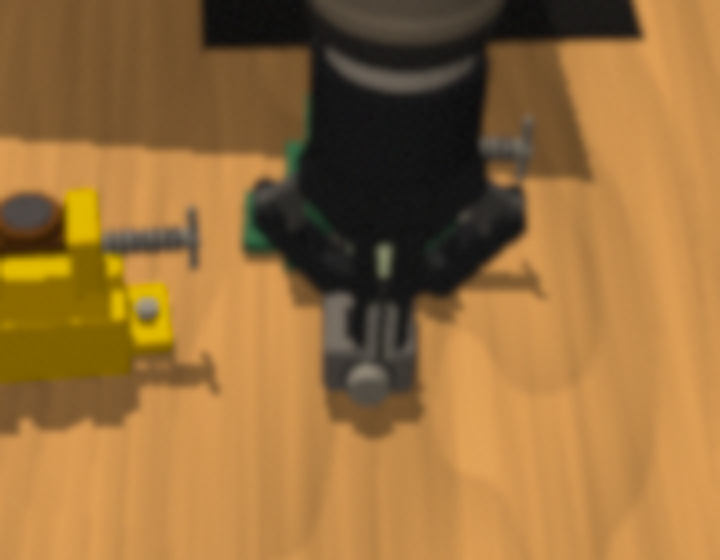

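View pics/wrist6.png

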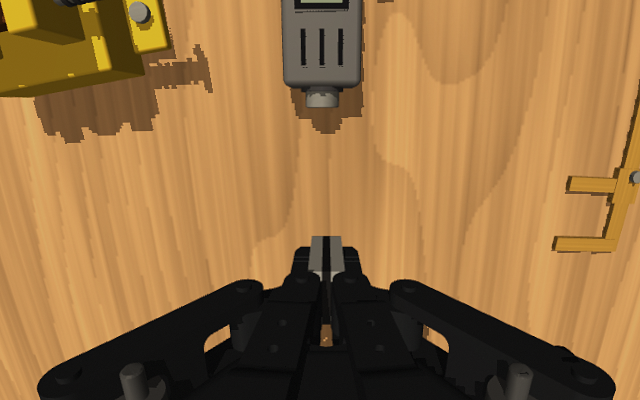

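The plunger is out again, at about (322,97) in the wrist view. I'll clear the arm and check the contact between timer and vise.

```bash
python3 -m pendant '[0,-30,0,10,0, 0,-35,0,30,0, 0,-35,0,30,0, 0,-20,0,30,0, 0,0,0,30,0, 0,0,0,30,0, 0,0,0,30,0, 0,0,0,0,0, 0,0,0,0,0]'
python3 - <<'E'
from h import *
for n in('side','top'):
    p,d,c=grab(n,n+'7.png')
    for a in nets.silhouettes('timer_mid',n)[:2]:
        W,u,v=world(d,c,np.array(a['mask'])); B=W[abs(W[:,2]-.034)<.004]
        if len(B)>20: print(n,a['score'],len(B),cv2.minAreaRect((B[:,:2]*1000).astype(np.float32)))
    q=proj([.558,.19,.03],c)[0].astype(int); cv2.imwrite('pics/%s7c.png'%n,cv2.resize(p[max(0,q[1]-60):q[1]+60,q[0]-80:q[0]+80,::-1],(640,480),interpolation=2))
    for k in('meter_mid','plunger'):print(k,[(np.round(a['location'],3),round(a['score'],2)) for a in nets.look_for(k,n)])
E
python3 -c "
import cv2,numpy as np
a=[cv2.resize(cv2.imread('pics/%s7c.png'%n),(400,300)) for n in('side','top')];cv2.imwrite('pics/f7.png',np.hstack(a))"
```

```text
clock: 18.68
tcp_pos: [0.5512, -0.1379, 0.2356]
orientation: [1.228, 1.198, -1.229]
contact_force: [-0.1, 0.8, -1.6]
grip_width: -0.0002
meter_mid [(array([ 0.54 , -0.305,  0.022]), 0.73)]
plunger []
top 0.87 741 ((556.7721557617188, 175.21438598632812), (108.96420288085938, 49.72598648071289), 88.29043579101562)
meter_mid [(array([ 0.543, -0.26 ,  0.018]), 0.59), (array([0.553, 0.264, 0.039]), 0.31)]
plunger [(array([0.558, 0.126, 0.03 ]), 0.43)]
```

View pics/f7.png

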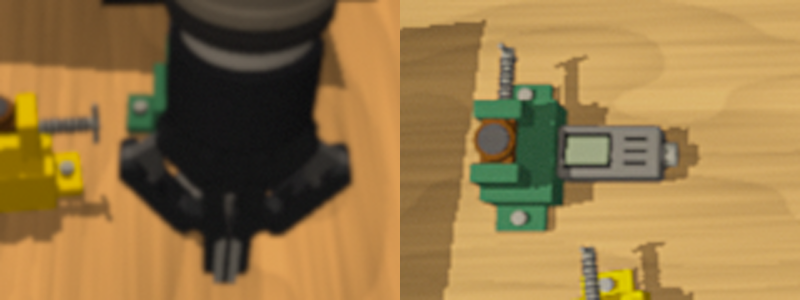

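The top view shows the timer flush with the stop and the plunger out. I'll check that it's centred, using the top camera for both parts.

```bash
python3 - <<'E'
from h import *
p,d,c=grab('top')
W,u,v=world(d,c)
def rng(s): 
    return np.sort(s)[[0,1,2,-3,-2,-1]].round(4)
g=p.reshape(400,640,3)[v,u].astype(int)
green=(g[:,1]>g[:,0]+15)&(g[:,1]>g[:,2]+5)
b=(W[:,0]>.48)&(W[:,0]<.65)&(W[:,1]>.22)&(W[:,1]<.25)&(abs(W[:,2]-.044)<.005)&green
for y in np.arange(.230,.25,.004):
    s=W[b&(abs(W[:,1]-y)<.002),0]
    if len(s)>6: print('vise y%.3f'%y,rng(s),'mid',(s.min()+s.max())/2)
t=(W[:,0]>.5)&(W[:,0]<.62)&(W[:,1]>.13)&(W[:,1]<.23)&(abs(W[:,2]-.0345)<.004)&~green
for y in np.arange(.14,.229,.015):
    s=W[t&(abs(W[:,1]-y)<.003),0]
    if len(s)>6: print('timer y%.3f'%y,rng(s),'mid',(s.min()+s.max())/2)
s=W[t&(abs(W[:,0]-.56)<.02),1]; print('timer ymax',np.sort(s)[-5:])
s=W[b,1];print('vise ymin',np.sort(s)[:5])
E
```

```text
vise y0.230 [0.5495 0.5514 0.5542 0.6025 0.6037 0.6051] mid 0.5772598006302365
vise y0.234 [0.5099 0.5103 0.5125 0.6044 0.6076 0.608 ] mid 0.5589478588009944
vise y0.238 [0.5102 0.5102 0.5126 0.6052 0.6071 0.6078] mid 0.5589892480977456
vise y0.242 [0.5104 0.5122 0.515  0.6057 0.6071 0.6077] mid 0.5590475403309362
vise y0.246 [0.5104 0.5107 0.5125 0.6049 0.6073 0.6074] mid 0.5589184007498682
timer y0.140 [0.5316 0.5318 0.5335 0.5779 0.5804 0.5806] mid 0.5560837050512316
timer y0.155 [0.5319 0.5322 0.5341 0.5777 0.578  0.5809] mid 0.5564139055287978
timer y0.170 [0.5325 0.5326 0.534  0.5784 0.5786 0.5804] mid 0.5564530407798643
timer y0.185 [0.533  0.5349 0.535  0.581  0.5813 0.5815] mid 0.5572069799611077
timer y0.200 [0.533  0.5345 0.5351 0.5812 0.5817 0.582 ] mid 0.5575105246271502
timer y0.215 [0.5334 0.5337 0.5351 0.5821 0.5824 0.5825] mid 0.5579483610689369
timer ymax [0.22908804 0.22934095 0.22937547 0.22949207 0.2295899 ]
vise ymin [0.23036865 0.23050908 0.23054405 0.23097189 0.23101113]
```

```bash
python3 -c "
from bench import r
print(r.hand_in(), r.get_obs()['clock'])"
```

```text
the job is handed in; nothing more can be done
the job is handed in; nothing more can be done
```

The timer was started and is lying flat on the shelf against the green vise, and the job is handed in. The last clock reading I printed was 18.7 s, well under the 51 s limit.

- **Placing:** I gripped the timer from above, turned it square to the vise, and slid it along until it touched the front (about 7 N).
- **Pressing:** I pushed the plunger with the shut fingers. It stopped after 6.1 mm of travel, against the 6 mm stated, at 13–17 N. I held it there about 0.5–0.6 s, then backed off.

**Last checks:**
- **Fit:** The timer's middle is within about 1 mm of the middle of the stop, and its angle within about 0.3° of square. The measured gap to the vise is about 1 mm, which is within camera error.
- **Plunger:** It has sprung back; the wrist view shows it standing out.
- **Meter:** The side camera puts it where it was at the start, within network accuracy.

**Checks that failed or disagreed:**
- The last top-camera look placed the meter about 40 mm off, probably because the arm partly hid it. I did not check this further; the arm never went near the meter while low.
- In the last round the side camera did not find the timer or its plunger, because the arm was in the way.

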